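# Clamp the drain grate in the screw clamp

### The arm

A 6-joint arm with a two-finger parallel gripper is mounted at the origin on the work surface. World frame = base frame: x ahead of the robot, y to its left, z up, the work surface at z = 0. Lengths are in m, angles in degrees, forces in N, time in s.
With the tool pointing down it reaches from about 0.325 to 0.85 m from the base axis. Payload 15.5 kg.
Tool frame: the origin (TCP) lies at the very end of the fingers, on their centre line; the grasp point (between the pads) lies arm.grip_depth behind it (arm.grip_depth is the distance from the TCP to the grasp point, in m); z points along the fingers, y is the direction in which the jaws open and shut (so a half turn about z gives the same grasp; the last joint's range is limited). The gripper opens to 91 mm and grips with 3 to 60 N. Pads are 32 mm wide; open, the fingers measure 118 mm over their backs; the gripper's body (76 mm by 178 mm) begins 60 mm behind the grasp point.
Start: joints at [61.851, 28.281, 77.091, -0, 74.628, -5.472], TCP at [0.241, 0.577, 0.214] pointing down, gripper open.
Joint ranges: [-166.48, 166.48], [-47.26, 123.95], [12.59, 153.08], [-70.14, 250.14], [6.76, 159.57], [-176.63, 176.63]. Speed limits (degrees/s): [108.29, 108.29, 147.25, 172.46, 172.46, 172.46].

### API

Orientations are given as a 3x3 rotation matrix whose columns are the frame's x, y, z axes.
In Python, from rig import arm gives the robot as it stands. Calls block until the motion is done:
- arm.move_to(position, orientation): joint-space move of the TCP to a pose.
- arm.move_l(position, orientation=None, feed=0.15): straight line of the TCP; orientation=None keeps the orientation; feed is the mean speed in m/s.
- arm.move_joints(angles): joint-space move.
- arm.grip(opening): finger opening in m; the grip force is fixed at half the most; returns when the fingers have stopped.
- arm.sleep(seconds).
- arm.solve_ik(position, orientation): joint angles nearest the present ones, or None.
- arm.snapshot(name): name is "scene" or "top"; returns the picture (420x560x3 uint8, red, green, blue); there is no depth.
- arm.get_calibration(name): a dict with "intrinsics" (3x3 intrinsics, pixels), "cam_to_world" (4x4, takes a point from camera to world coordinates). Camera axes: x right, y down, z forward; pixel columns grow to the right and rows downward; lengths in m; the calibration is good to about 2 mm. A picture is of the moment at which its call begins. get_calibration takes no time and is no camera call.
A pose or a line that the arm cannot do raises arm.Unreachable and nothing moves.
- arm.sign_off(): hands the job in, once; it reports no verdict.
Readings, each from a call of its own:
- arm.current_t(): time.
- arm.current_joint_positions(): joint angles.
- arm.current_dq(): joint speeds.
- arm.current_tau(): joint torques, N m.
- arm.current_ee_pos(): TCP position.
- arm.current_tool_rot(): TCP orientation.
- arm.current_force(): force on the tool from outside, world axes, zero at the start.
- arm.current_torque(): the same for the moment, N m.
- arm.current_width(): finger opening in m.
Only numpy, scipy, OpenCV 4.12 (cv2) and the standard library are available. Lean on these libraries where they do the work, as an engineer would, in place of code of your own. Each camera call takes 0.05 s, during which the arm holds its last target.

### The job

Slide the cast drain grate, nose first, under the screw of the clamp until it sits square against the clamp's upright, then turn the T-handle clockwise until the rising resistance tells that the grate is firmly clamped, ready for scrubbing. Do not force the handle beyond that, the casting would crack; let go of everything and leave the other things on the slab where they are.

Things in the scene. Friction and masses are not known exactly. Their poses are not given: they have to be found in the camera images.
- clamp: Grey screw clamp bolted to the slab, throat open to its own -x. Origin on the vertical screw axis at slab level (z = 0). The flat front of its upright (70 wide, 105 high), 35 mm behind the screw axis (x = +35), is the stop for the grate, which lies on the slab itself. Overhanging arm 77 to 105 mm above the slab, 48 wide, to 32 mm in front of the axis; the shoe hangs 13 to 21 mm above the slab.
- clamp_seat (a point): Point on the clamp's stop face, at slab level, in the middle of its width: where the middle of the grate's nose edge belongs. Axes as the clamp's: x into the throat, z up.
- spindle: Vertical steel screw; origin on its axis, 40 mm above the slab when backed off. Goes down 5 mm per rad of handle turn, never turns back by itself. Its rubber-faced shoe (28 across) hangs on a stem of unreported length: 3 to 11 mm above the 10 mm thick grate at the start. After touching, it yields 1 mm per 20 N. Firm clamping is about 28 N (12 to 45 is right); the casting cracks above 50 N.
- thandle: Steel T-handle, clockwise from above tightens. Starts 0 to 1 rad on from backed off (bar along the clamp's x), stops at 3.6. Its rubber hub twists 0.4 rad per N m and springs back when let go. The shoe touches after 0.6 to 2.2 rad of screw turn. Free turning takes 0.25 N m (about 0.19 when paused); each 10 N of clamping adds 0.05. Good clamping feels 0.14 above free turning (0.06 to 0.22); 0.25 cracks it.
- handle_grip (a point): Middle of the T-handle's cross bar, on the screw axis, 155 mm above the slab when backed off, falling with the screw. The bar is 100 long along this point's x, 14 wide (y), 16 high (z). Below its middle is a neck 10 across reaching 32 mm below this point, then a collar 26 across. Can be pinched from above across the bar's width, or pushed at the bar's ends.
- grate: Loose cast aluminium drain grate, 0.35 kg: a flat slotted plate 175 long, 56 wide, 10 thick, with an upright lifting lug at one end (32 long, 14 wide, its top 46 mm above the slab). Origin under the middle of the lug, at the plate's underside; x points along the plate to its nose, 150 mm away (the plate reaches 25 mm behind the origin); the lug is narrow along y. Lies flat on the slab and slides on it.
- grate_nose (a point): Middle of the lower nose edge of the grate, 150 mm in front of the grate's origin along its x.
- scoop: blue plastic hand scoop, open box 100 x 85 x 40 with a 100 mm handle towards its -x (mm). Origin at the middle of its underside. Not to be disturbed.
- bowl: stainless steel bowl, rim radius 75, 60 high (mm). Origin at the middle of its underside. Not to be disturbed.
- brush: yellow bristle scrubbing brush lying bristles down, 150 x 50 x 40 (mm). Origin at the middle of its underside. Not to be disturbed.
- spray_bottle: empty white spray bottle, radius 36, 190 high (mm). Origin at the middle of its underside. Not to be disturbed.
- strainer: round steel sink strainer, radius 45, with a central knob, 22 high (mm). Origin at the middle of its underside. Not to be disturbed.
- scraper: hand scraper (spatula) 200 long, lying flat (mm). Origin at the middle of its underside. Not to be disturbed.
- pipe_collar: grey plastic pipe collar, outer radius 30, 35 high (mm). Origin at the middle of its underside. Not to be disturbed.
Mind the look-alikes: they are no part of the job. Several things have the shape of the grate; the one meant has the colours described above. There is more than one size of the clamp; the one meant has the size given above.

How it is judged (in metres and radians):
On the way, in this order (a step that is already met when the one before it is completed fails the run):
1. the grate lies flat with its nose against the clamp's stop (x of grate_nose in the frame of clamp_seat above -0.005 m and y of grate_nose in the frame of clamp_seat between -0.01 and 0.01 m and angle between the x axis of grate and the x axis of clamp, either way round below 0.12 rad and angle between grate's own z axis and vertical below 0.05 rad and height (world z) of grate below 0.004 m), for 0.2 s.
2. the shoe clamps the grate (all of step 1 and contact force between grate and spindle above 12 N), for 0.3 s.
At the end, for the whole second after the job is handed in: The grate lies flat on the slab and at rest, its nose within 5 mm of the clamp's stop face, within 10 mm of its middle and within 0.12 rad of square, and the shoe holds it down with 12 to 45 N (all of step 2 and contact force between grate and spindle below 45 N and linear speed of grate below 0.01 m/s); the robot touches nothing.
It fails at once if the grate is rammed or crushed: more than 50 N between the grate and the clamp (contact force between grate and clamp above 50 N).
It fails at once if another thing on the slab is moved more than 30 mm (distance of any of scoop, bowl, brush, spray_bottle, strainer, scraper, pipe_collar from where it was at the start of the episode above 0.03 m).
It also fails if it takes over 72 s, if anything falls off the work surface, if the arm or the gripper's body presses on something with over 40 N, if the wrist force passes 120 N, or if a joint passes its speed limit or range.

## Working session

There is one attempt and no reset: what is moved stays moved. The work goes in short steps, each a Python script; the robot and the scene stay as the last script left them, time stands still between calls to the robot, and variables do not carry over. Pictures are saved under pics/ and viewed, and the job is handed in when it is done.

```bash
ls; mkdir -p pics
python3 - <<'E'
from rig import arm
import cv2
print(arm.current_t(), arm.grip_depth)
for n in("scene","top"):
    im=arm.snapshot(n); cv2.imwrite(f"pics/{n}0.png",im[:,:,::-1])
    c=arm.get_calibration(n); print(c)
E
```

```text
pics
0.0 0.0188
{'intrinsics': array([[406.6813077 ,   0.        , 271.60326804],
       [  0.        , 406.6813077 , 215.14238301],
       [  0.        ,   0.        ,   1.        ]]), 'cam_to_world': array([[ 0.09342508,  0.55801091, -0.8245578 ,  1.45735729],
       [ 0.99544049, -0.03635161,  0.08818607, -0.11624722],
       [ 0.01923479, -0.82903702, -0.55886281,  0.81453175],
       [ 0.        ,  0.        ,  0.        ,  1.        ]])}
{'intrinsics': array([[466.37143793,   0.        , 277.92710066],
       [  0.        , 466.37143793, 205.78179221],
       [  0.        ,   0.        ,   1.        ]]), 'cam_to_world': array([[ 3.87057620e-03, -9.94002703e-01,  1.09286984e-01,
         3.21732774e-01],
       [-9.99932100e-01, -5.04840616e-03, -1.05027693e-02,
        -9.17718288e-04],
       [ 1.09915062e-02, -1.09238911e-01, -9.93954751e-01,
         1.27760971e+00],
       [ 0.00000000e+00,  0.00000000e+00,  0.00000000e+00,
         1.00000000e+00]])}
```

View pics/scene0.png

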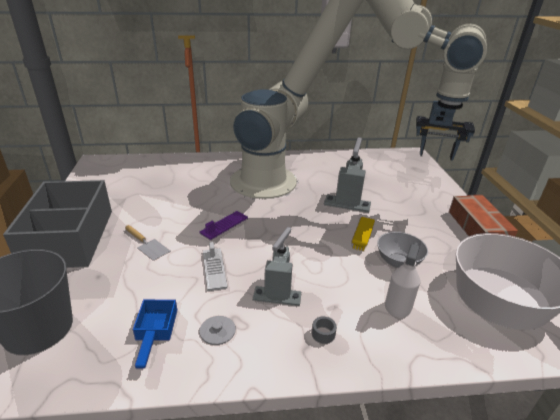

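View pics/top0.png

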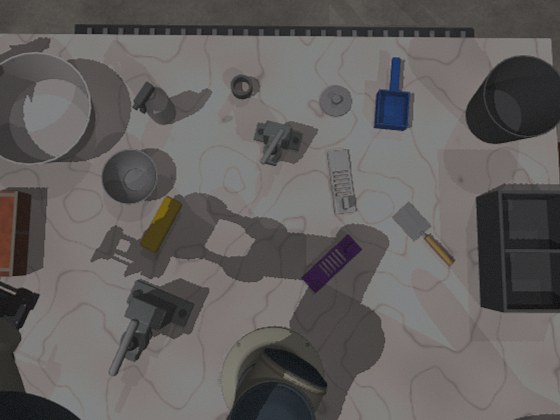

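The scene shows:
- **Grates:** a silver one at top (342,182) and a purple one at top (332,263).
- **Clamps:** A at top (280,140) and B at top (150,305), which look different in size.

I'll enlarge these before choosing.

```bash
cat > h.py <<'E'
import numpy as np, cv2
from rig import arm
def px(n,P):
    c=arm.get_calibration(n);T=np.linalg.inv(c['cam_to_world']);p=T[:3,:3]@np.asarray(P,float)+T[:3,3];q=c['intrinsics']@p;return q[:2]/q[2]
def ray(n,uv):
    c=arm.get_calibration(n);d=c['cam_to_world'][:3,:3]@np.linalg.solve(c['intrinsics'],[uv[0],uv[1],1.]);return c['cam_to_world'][:3,3],d
def onz(n,uv,z):
    o,d=ray(n,uv);return o+d*(z-o[2])/d[2]
def tri(a,b):
    (o1,d1),(o2,d2)=ray('top',a),ray('scene',b)
    A=np.c_[d1,-d2];s=np.linalg.lstsq(A,o2-o1,rcond=None)[0];p,q=o1+s[0]*d1,o2+s[1]*d2;return (p+q)/2,np.linalg.norm(p-q)
E
python3 - <<'E'
import cv2,numpy as np
t=cv2.imread('pics/top0.png');s=cv2.imread('pics/scene0.png')
def crop(im,x,y,w,h,k): return cv2.resize(im[y:y+h,x:x+w],None,fx=k,fy=k,interpolation=cv2.INTER_CUBIC)
a=np.hstack([crop(t,240,100,130,130,3),crop(t,90,260,130,130,3)]); 
a=cv2.convertScaleAbs(a,alpha=1.6)
cv2.imwrite('pics/ctop.png',a)
b=np.hstack([crop(s,190,220,130,100,3),crop(s,300,125,130,100,3)]);cv2.imwrite('pics/cscene.png',b)
E
```

```text
(no output)
```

View pics/ctop.png

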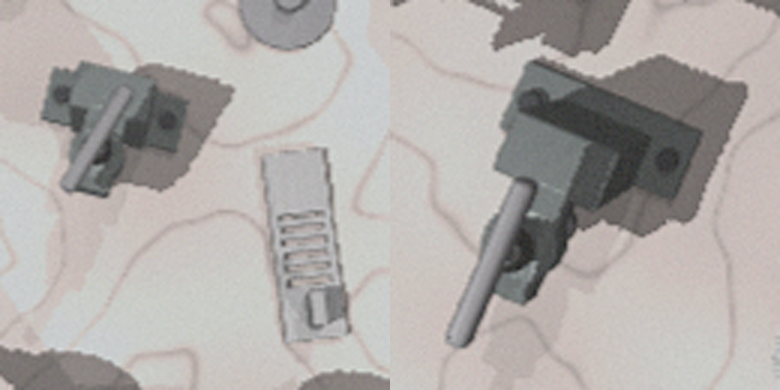

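View pics/cscene.png

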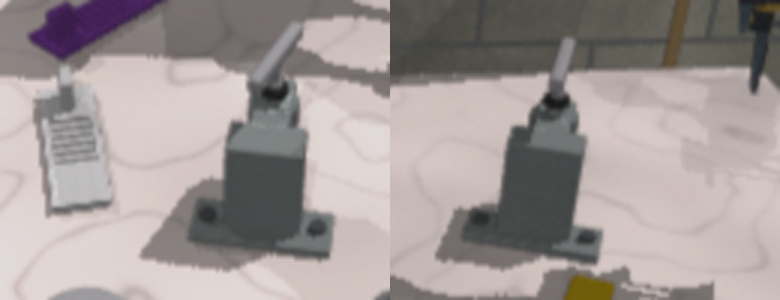

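Run:
```python
from h import *
for nm,t,s in(("A far (top row)",[(282.7,130),(263.3,162.7)],[(274.3,247.7),(289.3,229.3)]),("B",[(135,321.7),(113.3,373.3)],[(354,157.3),(359,138.3)])):
    for i in range(2):
      for j in range(2): p,e=tri(t[i],s[j]);print(nm,i,j,p.round(4),round(e*1000,1))
# base plate holes at z~0.01..: scene & top
A=[((62/3+240),(93/3+100)),((168/3+240),(119/3+100))]
B=[(((533-390)/3+90),(100/3+260)),(((667-390)/3+90),(160/3+260))]
for z in(.01,.016):
  for Q in(A,B):
    a,b=[onz('top',q,z) for q in Q];print(z,a.round(4),b.round(4),np.linalg.norm(a-b).round(4))
# grate
for q in [(263,155),(326,147),(285,342),(348,330)]: print('grate',onz('top',(q[0]/3+240,q[1]/3+100),.01).round(4))
```

```text
A far (top row) 0 0 [ 0.6338 -0.0215  0.154 ] 4.7
A far (top row) 0 1 [ 0.6226 -0.0019  0.2048] 42.2
A far (top row) 1 0 [0.5615 0.0071 0.0954] 35.3
A far (top row) 1 1 [0.5522 0.0272 0.1515] 7.4
B 0 0 [0.1727 0.3134 0.1803] 2.6
B 0 1 [0.1852 0.3043 0.2563] 22.5
B 1 0 [0.0416 0.3678 0.1175] 23.9
B 1 1 [0.0644 0.3542 0.2047] 5.1
0.01 [0.6702 0.0345 0.01  ] [ 0.6462 -0.0638  0.01  ] 0.1012
0.01 [0.224  0.3594 0.01  ] [0.1719 0.239  0.01  ] 0.1312
0.016 [0.6685 0.0344 0.016 ] [ 0.6447 -0.0635  0.016 ] 0.1008
0.016 [0.2244 0.3577 0.016 ] [0.1726 0.2378 0.016 ] 0.1306
grate [ 0.6128 -0.1517  0.01  ]
grate [ 0.6207 -0.2101  0.01  ]
grate [ 0.4393 -0.1704  0.01  ]
grate [ 0.4506 -0.228   0.01  ]
```

Run:
```python
import cv2,numpy as np
t=cv2.imread('pics/top0.png');s=cv2.imread('pics/scene0.png')
def crop(im,x,y,w,h,k): return cv2.convertScaleAbs(cv2.resize(im[y:y+h,x:x+w],None,fx=k,fy=k,interpolation=cv2.INTER_CUBIC),alpha=1.5)
cv2.imwrite('pics/zA.png',np.hstack([crop(t,245,110,65,75,6),crop(s,250,220,65,75,6)[:, :]]))
g=t[140:225,315:370].astype(int); hsv=cv2.cvtColor(t,cv2.COLOR_BGR2HSV)
m=((t[:,:,2].astype(int)-t[:,:,0])<6).astype(np.uint8)*255; m[:140]=0;m[225:]=0;m[:,:320]=0;m[:,365:]=0
m=cv2.morphologyEx(m,cv2.MORPH_CLOSE,np.ones((5,5)));m=cv2.morphologyEx(m,cv2.MORPH_OPEN,np.ones((5,5)))
c=max(cv2.findContours(m,0,2)[0],key=cv2.contourArea);r=cv2.minAreaRect(c);print(r,cv2.boxPoints(r))
v=t.copy();cv2.drawContours(v,[c],-1,(0,255,0),1);z=np.hstack([crop(v,310,135,65,95,6),crop(t,310,135,65,95,6)]);cv2.imwrite('pics/zg.png',z)
from h import *
bp=np.array([onz('top',q,.01)[:2] for q in c[:,0,:]+0.0],np.float32);print(cv2.minAreaRect(bp*1000),cv2.boxPoints(cv2.minAreaRect(bp)))
```

```text
((341.9999694824219, 181.99996948242188), (43.99999237060547, 83.99998474121094), 0.0) [[319.99997 223.99997]
 [319.99997 139.99997]
 [363.99997 139.99997]
 [363.99997 223.99997]]
((529.2896728515625, -191.1852569580078), (122.59126281738281, 235.2049102783203), 89.65653991699219) [[ 0.41132188 -0.25177485]
 [ 0.6465226  -0.25318477]
 [ 0.64725745 -0.13059571]
 [ 0.41205674 -0.1291858 ]]
```

View pics/zA.png

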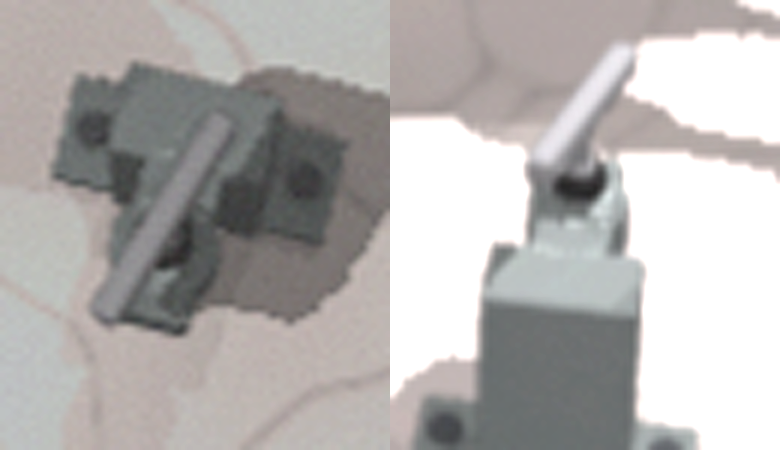

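View pics/zg.png

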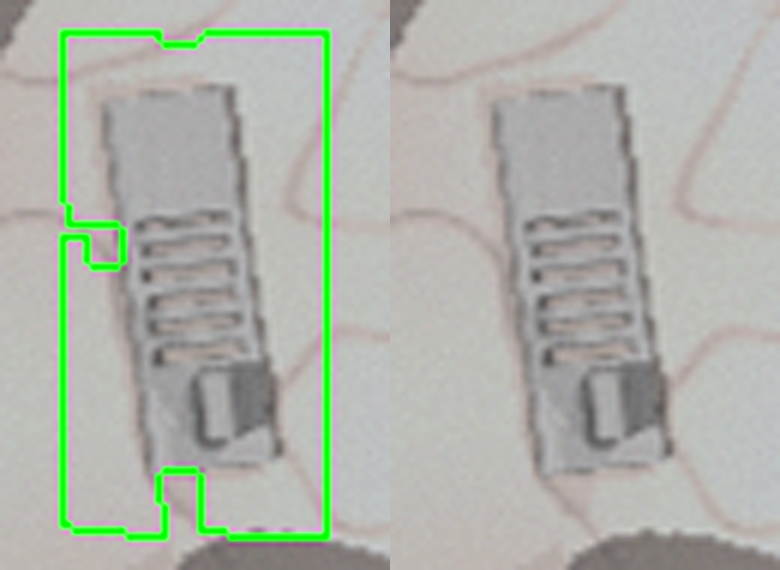

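Run:
```python
from h import *
f=lambda q,o:((q[0]+.5)/6-.5+o[0],(q[1]+.5)/6-.5+o[1])
T=(245,110);S=(250,220);G=(310,135)
print('bolts',[ [x.round(4) for x in (onz('top',f(a,T),.012),onz('scene',f(b,S),.012))] for a,b in (((93,128),(278,445)),((305,180),(54,428)))])
print('upright back', tri(f((133,65),T),f((250,312),S)),tri(f((282,103),T),f((94,305),S)))
print('bar mid',tri(f((161,214),T),f(((630+537-780)/2,(50+160)/2),S)))
print('bar mid z.1615',onz('top',f((161,214),T),.1605),onz('scene',f(((630+537-780)/2,(50+160)/2),S),.1605))
a,b=[onz('top',f(q,T),.1605) for q in((220,118),(103,310))];print('bar',np.linalg.norm(a-b),np.degrees(np.arctan2(*(a-b)[1::-1])))
bs=[onz('top',f(q,T),.01)[:2] for q in((85,77),(347,140),(320,243),(55,180))]
for i in(0,2): d=bs[i+1]-bs[i];d=d*(1 if i==2 else -1);print('base',bs[i].round(4),np.linalg.norm(d),np.degrees(np.arctan2(-d[0],d[1])))
print('base ctr',np.mean(bs,0))
c=[onz('top',f(q,G),.01)[:2] for q in((105,97),(232,88),(280,460),(150,475))]
print(np.round(c,4),[np.linalg.norm(c[i]-c[i-1]).round(4) for i in range(4)])
n=(c[0]+c[1])/2;r=(c[2]+c[3])/2;d=n-r;print('nose',n,'rear',r,np.degrees(np.arctan2(d[1],d[0])),'orig',r+.025*d/np.linalg.norm(d))
print('lug',onz('top',f((219,405),G),.046))
for q in[(360,239),(332,228+8),(303,277),(318,292)]:print('purple',onz('top',q,.01)[:2])
```

```text
bolts [[array([0.6699, 0.0361, 0.012 ]), array([0.6625, 0.041 , 0.012 ])], [array([ 0.6459, -0.0621,  0.012 ]), array([ 0.644 , -0.0606,  0.012 ])]]
upright back (array([0.6729329 , 0.01936229, 0.10382473]), np.float64(0.005946962044473799)) (array([ 0.65783455, -0.04604852,  0.09869005]), np.float64(0.003882015664887042))
bar mid (array([0.59417587, 0.00438745, 0.15733941]), np.float64(0.0012187066353329574))
bar mid z.1615 [0.59333261 0.00376911 0.1605    ] [0.59837126 0.00441297 0.1605    ]
bar 0.09302454604506981 -30.513056627424476
base [0.6947 0.0401] 0.12520279773664195 -13.454940152682743
base [ 0.6167 -0.0691] 0.12602409871052053 -13.270604200732288
base ctr [ 0.6556447  -0.01431049]
[[ 0.6154 -0.1501]
 [ 0.62   -0.2089]
 [ 0.4471 -0.2287]
 [ 0.44   -0.1693]] [np.float64(0.1764), np.float64(0.059), np.float64(0.174), np.float64(0.0599)]
nose [ 0.61767501 -0.17950534] rear [ 0.44356582 -0.19896616] 6.377686744773762 orig [ 0.4684111  -0.19618911]
lug [ 0.46798252 -0.19543772  0.046     ]
purple [ 0.37139285 -0.23779516]
purple [ 0.37920747 -0.16164618]
purple [ 0.26865099 -0.08253268]
purple [ 0.22897459 -0.12271757]
```

The silver grate at top (342,182) matches: aluminium colour, measured 175×59 mm. The purple one is the look-alike. Clamp A at top (280,140) matches, with its bar 93 mm long and at about 0.155 m. Clamp B's bar is at about 0.19 m, so it's too big. Next I'll grasp the lug.

```bash
cat >> h.py <<'E'
def down(yaw,flip=1):
    y=np.radians(yaw);Y=flip*np.array([-np.sin(y),np.cos(y),0]);Z=np.array([0,0,-1.]);return np.c_[np.cross(Y,Z),Y,Z]
def st(t=''):print(t,'t',round(arm.current_t(),2),'p',np.round(arm.current_ee_pos(),4),'F',np.round(arm.current_force(),1),'M',np.round(arm.current_torque(),3),'w',round(arm.current_width(),4))
E
python3 - <<'E'
from h import *
st();print(arm.current_tool_rot().round(2))
for f in(1,-1):
    for p,y in(((.468,-.196,.12),6.4),((.468,-.196,.0135),6.4),((.4809,.0292,.0135),-13.4),((.4,.045,.0135),-13.4)): print(f,np.round(arm.solve_ik(p,down(y,f)),0))
    for yy in(-30.5,-170): print(f,yy,arm.solve_ik((.5935,.0035,.136),down(yy,f)))
E
```

```text
t 0.1 p [0.2408 0.5764 0.2134] F [-0.4 -0.2  0.5] M [ 0.017  0.039 -0.044] w 0.0912
[[-0.92  0.39 -0.  ]
 [ 0.39  0.92 -0.  ]
 [ 0.   -0.   -1.  ]]
1 [ -29.   26.  100.   -0.   54. -126.]
1 [ -29.   36.  105.   -0.   39. -126.]
1 [ -4.  35. 108.  -0.  37. -80.]
1 [ -2.  32. 119.  -0.  28. -79.]
1 -30.5 [-5.42544483e+00  3.05823029e+01  8.68473328e+01 -2.54444375e-14
  6.25703643e+01 -6.49254448e+01]
1 -170 [-5.42544483e+00  3.05823029e+01  8.68473328e+01 -2.54444375e-14
  6.25703643e+01  7.45745552e+01]
-1 [-29.  26. 100.  -0.  54.  54.]
-1 [-29.  36. 105.  -0.  39.  54.]
-1 [ -4.  35. 108.  -0.  37. 100.]
-1 [ -2.  32. 119.  -0.  28. 101.]
-1 -30.5 [-5.42544483e+00  3.05823029e+01  8.68473328e+01 -2.54444375e-14
  6.25703643e+01  1.15074555e+02]
-1 -170 [-5.42544483e+00  3.05823029e+01  8.68473328e+01 -2.54444375e-14
  6.25703643e+01 -1.05425445e+02]
```

Run:
```python
from h import *
R=down(6.4)
arm.move_to((.468,-.196,.26),R);st()
arm.move_l((.468,-.196,.0145),feed=.2);st('down')
arm.grip(.0);arm.sleep(.2);st('grip')
cv2.imwrite('pics/g1.png',arm.snapshot('top')[:,:,::-1])
```

```text
t 2.94 p [ 0.4682 -0.1955  0.26  ] F [-1.1 -0.5  0.1] M [ 0.062 -0.032 -0.005] w 0.091
down t 4.32 p [ 0.4685 -0.1962  0.0152] F [0.  0.8 0.4] M [0.036 0.032 0.015] w 0.0912
grip t 5.67 p [ 0.4679 -0.1959  0.0145] F [ 0.5  1.6 -0.2] M [0.244 0.175 0.006] w 0.0135
```

View pics/g1.png

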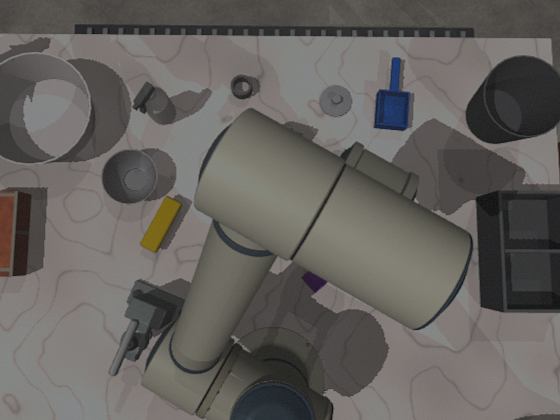

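Width reads 13.5 mm, so the lug is gripped. The top view is mostly hidden by the arm. Next I'll slide the grate to the mouth of the throat, then look again.

Run:
```python
from h import *
p0=arm.current_ee_pos();z=.0145
arm.move_l((.44,-.08,z),down(-3),feed=.1);st()
arm.move_l((.408,.0465,z),down(-13.4),feed=.1);st()
cv2.imwrite('pics/s2.png',arm.snapshot('scene')[:,:,::-1])
im=arm.snapshot('scene');c=im[200:300,190:330,::-1];cv2.imwrite('pics/s2c.png',cv2.resize(c,None,fx=5,fy=5,interpolation=cv2.INTER_CUBIC))
```

```text
t 7.07 p [ 0.4401 -0.0803  0.0145] F [-0.1  0.7 -2.4] M [0.067 0.077 0.025] w 0.014
 t 8.53 p [0.4081 0.0462 0.0145] F [ 0.   0.5 -2.4] M [0.093 0.156 0.005] w 0.0135
```

View pics/s2c.png

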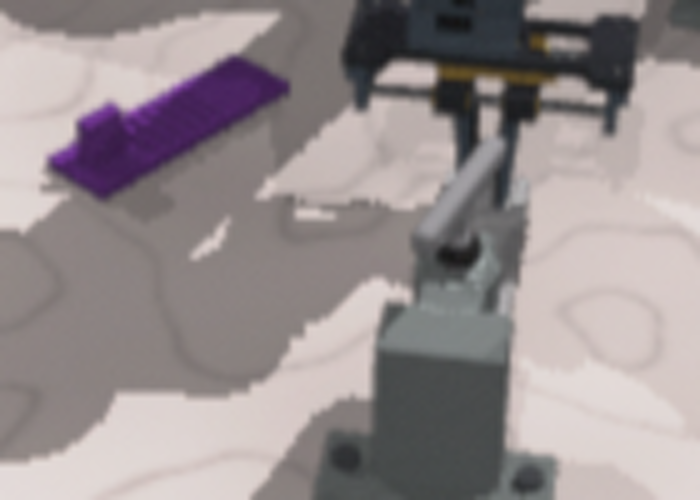

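View pics/s2.png

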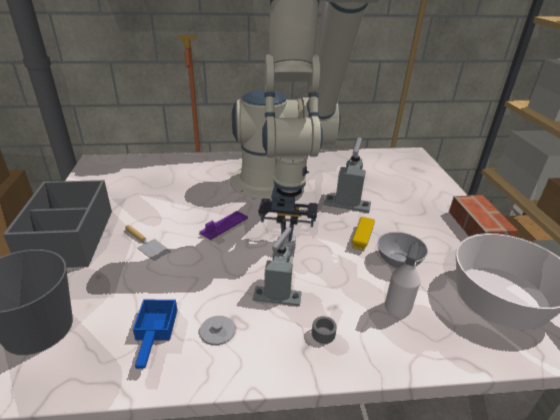

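The grate is in line behind the clamp, with its body hidden by the upright, and nothing else has moved. Next I'll push in slowly, watching the force along the clamp's x.

```bash
cat >> h.py <<'E'
yc=np.radians(-13.4);XC=np.array([np.cos(yc),np.sin(yc),0])
E
python3 - <<'E'
from h import *
p=np.array([.408,.0465,.0145])
arm.move_l(p+XC*.055,feed=.08);st()
f0=np.mean([arm.current_force() for _ in range(5)],0)@XC
for s in np.arange(.057,.090,.001):
    arm.move_l(p+XC*s,feed=.03);arm.sleep(.05)
    f=arm.current_force()@XC-f0
    print(round(s,3),round(f,2),np.round(arm.current_torque()[2],3))
    if f<-9: break
arm.sleep(.3);st()
E
```

```text
t 9.47 p [0.4611 0.0338 0.0145] F [ 0.9 -0.3 -1.6] M [ 0.086 -0.078  0.019] w 0.014
0.057 -1.65 -0.016
0.058 -1.06 0.031
0.059 -1.47 0.018
0.06 -0.9 0.026
0.061 -0.5 0.022
0.062 -1.55 -0.006
0.063 -1.62 -0.087
0.064 -0.24 -0.036
0.065 -1.32 -0.036
0.066 -0.56 -0.036
0.067 -0.7 0.057
0.068 -1.58 -0.04
0.069 -0.61 -0.013
0.07 -0.73 0.028
0.071 -1.53 -0.043
0.072 -1.34 0.0
0.073 -1.7 -0.046
0.074 -1.74 -0.004
0.075 -5.88 0.032
0.076 -11.11 0.056
 t 15.77 p [0.4804 0.0292 0.0145] F [-9.4  4.5  5.8] M [0.789 1.154 0.113] w 0.0138
```

Run:
```python
from h import *
arm.grip(.06);st('open')
p=np.array(arm.current_ee_pos())
arm.move_l(p+[0,0,.2],feed=.25);st()
q=np.array(arm.current_joint_positions());q[0]-=55
arm.move_joints(q);st()
im=arm.snapshot('top');cv2.imwrite('pics/t3.png',im[:,:,::-1])
cv2.imwrite('pics/t3c.png',cv2.convertScaleAbs(cv2.resize(im[110:220,220:320,::-1],None,fx=5,fy=5,interpolation=cv2.INTER_CUBIC),alpha=1.5))
```

```text
open t 16.6 p [0.4819 0.0289 0.0145] F [ 0.   0.1 -0.5] M [ 0.015 -0.031  0.012] w 0.0604
 t 17.55 p [0.4812 0.029  0.2134] F [-0.7 -1.3 -1.3] M [ 0.009 -0.013  0.03 ] w 0.06
 t 19.18 p [ 0.3003 -0.377   0.2133] F [ 0.4  0.2 -0.7] M [-0.05  -0.009 -0.008] w 0.0597
```

View pics/t3c.png

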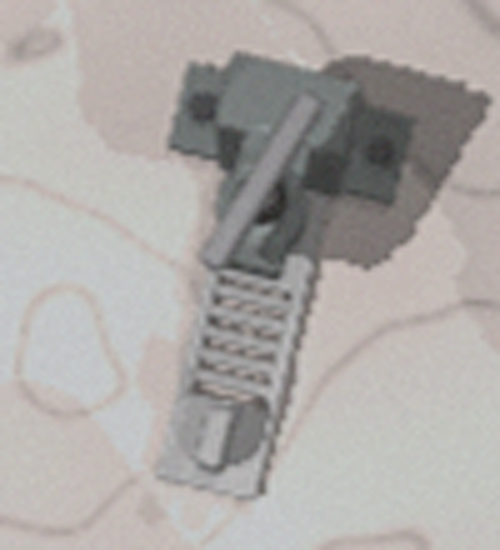

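Run:
```python
from h import *
f=lambda q:onz('top',((q[0]+.5)/5-.5+220,(q[1]+.5)/5-.5+110),.01)[:2]
a,b,c=f((160,477)),f((265,497)),f((317,262))
d=c-b;print(np.degrees(np.arctan2(d[1],d[0])));e=a-b;print(np.degrees(np.arctan2(-e[0],e[1])),np.linalg.norm(e))
n=(a+b)/2+.175*XC[:2];Y=np.array([-XC[1],XC[0]]);print('nose',n);v=n-np.array([.5935,.0035]);print('rel axis',v@XC[:2],v@Y)
for f2 in ((1),(-1)):
  for yy in(-30.5,-60,-90,-120,-150,-175,-190):
    q=arm.solve_ik((.5935,.0035,.136),down(yy,f2));print(f2,yy,None if q is None else np.round(q,0))
```

```text
-12.120181461836106
-10.55351737414531 0.05844081118487839
nose [ 0.62777679 -0.01162102]
rel axis 0.036847900949473156 -0.00676578665958585
1 -30.5 [ -5.  31.  87.  -0.  63. -65.]
1 -60 [ -5.  31.  87.  -0.  63. -35.]
1 -90 [-5. 31. 87. -0. 63. -5.]
1 -120 [-5. 31. 87. -0. 63. 25.]
1 -150 [-5. 31. 87. -0. 63. 55.]
1 -175 [-5. 31. 87. -0. 63. 80.]
1 -190 [-5. 31. 87. -0. 63. 95.]
-1 -30.5 [ -5.  31.  87.  -0.  63. 115.]
-1 -60 [ -5.  31.  87.  -0.  63. 145.]
-1 -90 [ -5.  31.  87.  -0.  63. 175.]
-1 -120 [  -5.   31.   87.   -0.   63. -155.]
-1 -150 [  -5.   31.   87.   -0.   63. -125.]
-1 -175 [  -5.   31.   87.   -0.   63. -100.]
-1 -190 [ -5.  31.  87.  -0.  63. -85.]
```

Run:
```python
from h import *
f=lambda q,z=.01:onz('top',((q[0]+.5)/5-.5+220,(q[1]+.5)/5-.5+110),z)[:2]
a,b=f((203,107),.012),f((382,150),.012);e=a-b;print('clamp yaw',np.degrees(np.arctan2(-e[0],e[1])),'mid',(a+b)/2)
for k in(((190,62),(174,148)),((414,112),(393,203))):
  d=f(k[0])-f(k[1]);print(np.degrees(np.arctan2(d[1],d[0])))
l=f((211,437),.046);print('lug',l)
Y=np.array([-XC[1],XC[0]])
for nm,o in(('bolts',(a+b)/2),('bar',np.array([.5935,.0035]))):
  print(nm,'lug lateral',(l-o)@Y)
# slot left/right midline & sides: left (178,400)->(208,290)? 
m1=(f((160,477))+f((265,497)))/2; print('rear mid lateral',(m1-(a+b)/2)@Y)
for y in(-10.5,-12,-13.4):
  x=np.array([np.cos(np.radians(y)),np.sin(np.radians(y))]);print(y,'nose lat via lug',(l+.15*x-(a+b)/2)@Y)
```

```text
clamp yaw -13.426665825615457 mid [ 0.6577584  -0.01397922]
-9.779112791725273
-12.792053125834725
lug [0.48044461 0.02908182]
bolts lug lateral 0.0007966416297686949
bar lug lateral -0.0013149745077877999
rear mid lateral -0.004654170522029341
-10.5 nose lat via lug 0.008385582641275698
-12 nose lat via lug 0.004461468352666668
-13.4 nose lat via lug 0.0007966416297686933
```

The lug sits on the clamp's centre line to within 1 mm. The grate is square to within 1–3°, and the contact depth agrees. Next I'll grip the T-handle.

```bash
cat >> h.py <<'E'
def rd(n=8,dt=.02):
    M=[];F=[]
    for _ in range(n): arm.sleep(dt);M.append(arm.current_torque());F.append(arm.current_force())
    return np.mean(F,0),np.mean(M,0),np.std(M,0)[2]
C=np.array([.593,.0033])
E
python3 - <<'E'
from h import *
arm.move_to((*C,.24),down(-30.5));st()
print(rd())
arm.move_l((*C,.136),feed=.15);st()
print(rd())
arm.grip(0);st('grip');print(rd())
E
```

```text
t 20.99 p [0.5928 0.0023 0.2399] F [-0.7  0.1 -0.2] M [ 0.007 -0.024  0.061] w 0.0599
(array([-0.21226809, -0.18659888,  0.23816865]), array([-0.0105823 , -0.0012633 ,  0.00446925]), np.float64(0.030659735402087576))
 t 21.97 p [0.5935 0.0032 0.1368] F [1.2 0.3 0. ] M [-0.044 -0.014  0.033] w 0.06
(array([-0.00494827, -0.28035257,  0.28415936]), array([-0.00575679, -0.00433569,  0.00895924]), np.float64(0.02387679193486412))
grip t 22.87 p [0.5932 0.0036 0.136 ] F [1.3 4.1 0.2] M [ 0.727 -0.342  0.071] w 0.0137
(array([ 2.0444628,  4.359437 , -0.2413001]), array([ 0.7999606 , -0.35395794, -0.01058256]), np.float64(0.02161876027942009))
```

Run:
```python
from h import *
import json
c=C.copy();z0=.136;y0=-30.5
F=rd()[0];c=c+.0002*F[:2];arm.move_l((*c,z0),feed=.03);F,M,s=rd();print('recentred',c,F.round(1),M.round(3))
log=[];th=0.
def step(d,n=8):
    global th,c
    th+=d
    arm.move_l((*c,z0-.005*max(0,th-.08)),down(y0-np.degrees(th)),feed=.05)
    ti=[arm.current_torque()[2] for _ in range(1)]
    t1=arm.current_t();F,M,s=rd(n)
    c=c+np.clip(.00008*F[:2],-.0004,.0004)
    log.append((th,M[2]));print(round(th,2),'t%.2f'%t1,'M',M[2].round(3),'end',np.round(ti[0],2),'F',F.round(1))
for _ in range(6): step(.1)
json.dump(dict(log=log,th=th,c=list(c)),open('log.json','w'))
```

```text
recentred [0.59344081 0.00429523] [-0.6 -2.6  1.6] [-0.585  0.124 -0.011]
0.1 t23.77 M 0.18 end 0.21 F [-1.5 -5.   2.3]
0.2 t24.15 M 0.201 end 0.19 F [-1.7 -3.6  2.5]
0.3 t24.53 M 0.199 end 0.23 F [-0.9 -1.6  2.5]
0.4 t24.92 M 0.19 end 0.23 F [-1.  -0.3  3.2]
0.5 t25.30 M 0.212 end 0.24 F [-0.8  0.3  3.2]
0.6 t25.68 M 0.19 end 0.17 F [-1.2  0.5  2.3]
```

```bash
cat > turn.py <<'E'
from h import *
import json,sys
d=json.load(open('log.json'));log=d['log'];th=d['th'];c=np.array(d['c']);z0=.136;y0=-30.5
D=float(sys.argv[1]);stop=float(sys.argv[2]);N=int(sys.argv[3]);n=int(sys.argv[4])
for _ in range(N):
    th+=D
    arm.move_l((*c,z0-.005*max(0,th-.08)),down(y0-np.degrees(th)),feed=.05)
    F,M,s=rd(n);c=c+np.clip(.00008*F[:2],-.0004,.0004)
    log.append((th,M[2]));print(round(th,2),'t%.2f'%arm.current_t(),'M',M[2].round(3),'F',F.round(1))
    if M[2]>stop: break
json.dump(dict(log=[list(map(float,l)) for l in log],th=th,c=list(c)),open('log.json','w'))
E
python3 turn.py .08 .235 18 10
```

```text
0.68 t26.23 M 0.19 F [-0.8  0.1  2.9]
0.76 t26.65 M 0.212 F [-0.8 -0.3  3.1]
0.84 t27.07 M 0.199 F [-0.7 -0.2  3.4]
0.92 t27.48 M 0.206 F [-0.8 -0.3  3. ]
1.0 t27.90 M 0.187 F [-0.8 -0.2  2.9]
1.08 t28.32 M 0.189 F [-0.5  0.1  3.1]
1.16 t28.73 M 0.172 F [-0.8 -0.   3.5]
1.24 t29.15 M 0.196 F [-0.7  0.4  3.5]
1.32 t29.57 M 0.178 F [-0.8  0.4  3.3]
1.4 t29.98 M 0.205 F [-0.9  0.3  3.6]
1.48 t30.40 M 0.212 F [-1.   0.7  3.5]
1.56 t30.82 M 0.198 F [-1.4  0.5  3.4]
1.64 t31.23 M 0.211 F [-0.8  0.4  3.1]
1.72 t31.65 M 0.201 F [-0.5  0.6  3.1]
1.8 t32.07 M 0.201 F [-0.1  0.3  3. ]
1.88 t32.48 M 0.2 F [-0.4  0.6  4.1]
1.96 t32.90 M 0.249 F [-1.1  0.6  5. ]
```

```bash
python3 turn.py .04 .30 5 20
```

```text
2.0 t33.48 M 0.274 F [-0.9  0.6  5.5]
2.04 t34.07 M 0.27 F [-0.7  0.5  5.9]
2.08 t34.65 M 0.276 F [-0.6  0.4  6.2]
2.12 t35.23 M 0.296 F [-0.6  0.6  6.7]
2.16 t35.82 M 0.309 F [-0.6  0.4  6.8]
```

```bash
python3 turn.py .03 .5 1 30
python3 - <<'E'
from h import *
arm.grip(.06);st('open')
p=np.array(arm.current_ee_pos());arm.move_l(p+[0,0,.1],feed=.15);st()
q=np.array(arm.current_joint_positions());q[0]-=55
arm.move_joints(q);arm.sleep(.3);st()
for n in('top','scene'):
    im=arm.snapshot(n);cv2.imwrite(f'pics/f_{n}.png',im[:,:,::-1])
    r=im[110:220,220:320] if n=='top' else im[200:310,200:330]
    cv2.imwrite(f'pics/fc_{n}.png',cv2.convertScaleAbs(cv2.resize(r[:,:,::-1],None,fx=5,fy=5,interpolation=cv2.INTER_CUBIC),alpha=1.5 if n=='top' else 1))
E
```

```text
2.19 t36.57 M 0.318 F [-0.7  0.4  7.2]
open t 37.4 p [0.5916 0.004  0.1255] F [0.2 0.1 0.4] M [-0.063  0.19  -0.007] w 0.0597
 t 38.22 p [0.591  0.0041 0.2246] F [-0.1 -0.3 -0.3] M [-0.083  0.224  0.046] w 0.0606
 t 40.48 p [ 0.3427 -0.4816  0.2246] F [-0.7 -0.1  0.6] M [0.014 0.163 0.001] w 0.0602
```

View pics/fc_top.png

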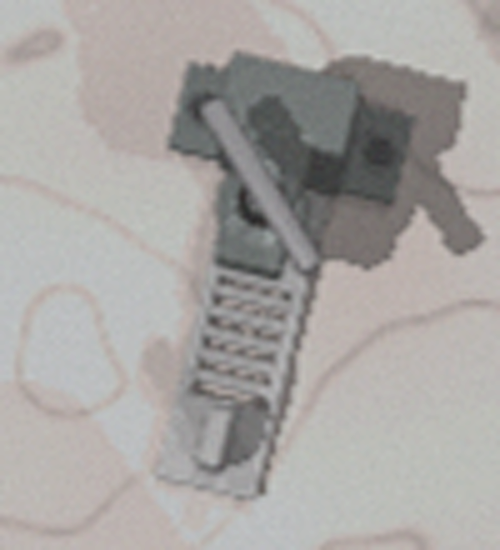

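View pics/f_top.png

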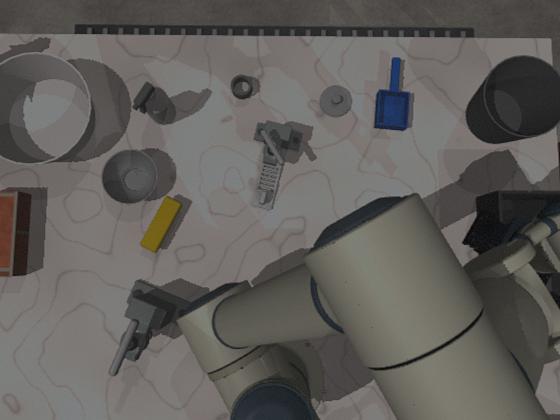

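The grate hasn't moved, with its rear at crop (160,477)–(265,497) as before. The handle has turned about 117° after springing back, with ends at crop (208,105) and (308,262). The clutter I can see is in place, and the robot is clear.

Run:
```python
from h import *
st();arm.sign_off()
```

```text
t 40.58 p [ 0.3426 -0.4817  0.2246] F [-0.9 -0.1  0.3] M [-0.01   0.128 -0.026] w 0.0598
the job is handed in; nothing more can be done
```

The grate is clamped against the stop of the smaller grey clamp, and I handed the job in at 40.6 s. The rig gives no verdict, so the result below rests on my own checks.

- **Seating:** I gripped the silver grate by its lug and slid it nose first under the screw. It met the stop where predicted, at about 10 N.
- **Clamping:** The handle's paused torque stayed near 0.197 N m while turning freely. It rose to 0.318 after the shoe touched, a rise of 0.12. The rise and the turn after contact both put the clamping force at about 25–30 N. This is an estimate, because nothing reads the force directly.
- **Last checks:** After letting go, the top view showed the grate unmoved and the bar sprung back to the expected angle. The robot was clear, and everything visible was in place. The arm hid the scraper in that view, and I didn't check it in the other camera.

**Disagreements:**
- **Squareness and side offset:** Pixel edges gave the grate's yaw as −10.5° to −12°, against −13.4° for both the gripper and the clamp. The nose's side offset came out anywhere from about −7 to +8 mm, depending on the edge and yaw used. The lug put it under 2 mm, which I trusted more. All of these are within tolerance.
- **Grate outline:** The automatic colour mask for the grate failed, so I read its corners from enlarged crops by eye.

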